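# Roll the head tube onto the layout line

## Robot

A 6-joint arm with a two-finger parallel gripper is mounted at the origin on the work surface. World frame = base frame: x ahead of the robot, y to its left, z up, the work surface at z = 0. Lengths are in m, angles in degrees, forces in N, time in s.
With the tool pointing down it reaches from about 0.4 to 0.825 m from the base axis. Payload 7 kg.
Tool frame: the origin (TCP) lies midway between the tips of the shut fingers; the grasp point (between the pads) lies 19 mm behind it; z points along the fingers, y is the line along which they close (so a half turn about z gives the same grasp; the last joint's range is limited). The gripper opens to 88 mm and grips with 3 to 60 N. Pads are 19 mm wide; open, the fingers measure 130 mm over their backs; the gripper's body (78 mm by 193 mm) begins 47 mm behind the grasp point.
Start: joints at [86.35, 20.546, 0.682, 0, -70.136, -16.507], TCP at [0.233, 0.634, 0.227] pointing down, gripper open.
Joint ranges: [-176.03, 176.03], [-82.01, 121.73], [-58.28, 71.71], [-173.87, 95.51], [-174.79, -0.11], [-173.66, 173.66]. Speed limits (degrees/s): [136.94, 136.94, 172.46, 180, 180, 180].

## Interface

Orientations are given as [roll, pitch, yaw] about the fixed x, y, z axes, in that order (R = Rz(yaw) Ry(pitch) Rx(roll)).
In Python, from plant import ctrl, viewer, close_job gives the robot as it stands. The module is installed in compiled form; this text tells all that it offers.
- The arm moves only by the tool step_arm, never from a script. Its argument "moves" is a list that holds one entry, the list of rows, each a list of 5 numbers: the shift along the world's x, y, z in cm, then the turn about the world's z in rad, then the finger opening in cm, from 0 to 8.76. In form: [[[tx, ty, tz, twist, grip], ...]]. A call has 1 to 10 rows; each row shifts and turns the commanded pose from where the row before left it; what a row does not reach is not made up. A row lasts 1/10 s, in which the tool goes at most 50 mm and 8.59 degrees, less where a joint would pass 70% of its speed; a pose out of reach is approached as far as the arm can. A call with a gripper value outside its range is refused whole. The fingers move at their own pace and stop on an object; the grip force is fixed at half the most. Time passes only in rows, so rows that do not move let the fingers close. It gives the time, the measured TCP pose, the force, the opening and the grip force at its end, in the units of the state.
- ctrl.get_obs(): the state, without advancing time (a new reading comes with each control period).
- viewer.snapshot(name): name is "scene" or "top" or "wrist"; returns (picture, depth): 480x640x3 uint8, blue, green, red; 480x640 float32, m along the optical axis (not along the pixel's ray), 0 where there is no reading.
- viewer.camera_info(name): a dict with "camera_matrix" (3x3 intrinsics, pixels), "eye" and "orientation" of the camera in the world. Camera axes: x right, y down, z forward; pixel columns grow to the right and rows downward; lengths in m; the calibration is good to about 2 mm. The wrist camera is an equidistant fisheye: a pixel r from the principal point sees the ray r / f radians off the axis. A picture is of the moment at which its call begins: read the wrist's pose just before it. camera_info takes no time and is no camera call; for the wrist camera it gives the pose at the moment of the call.
- close_job(): hands the job in; it is judged then, once.
The state is a dict: "clock": time; "joint_pos": joint angles; "qvel": joint speeds; "tau": joint torques, N m; "tool_pos": TCP position; "orientation": TCP orientation; "force": force on the tool from outside, world axes, zero at the start; "moment": the same for the moment, N m; "opening": finger opening in m; "gripper_force": force on a finger pad.
Only numpy, scipy, OpenCV 4.12 (cv2) and the standard library are available. Lean on these libraries where they do the work, as an engineer would, in place of code of your own. Each camera call takes 0.05 s, during which the arm holds its last target. There are 200 camera calls.

## Task

Roll the brass head tube across the green-faced marking-out board, with closed fingertips pressing on its top, until it lies along the white layout line and covers it from one end of the tube to the other, then take the hand away and leave it lying still. Do not grip the tube, reach down its sides or lift it, and leave everything else on the desk where it is.

Things in the scene. Friction and masses are not known exactly. Their poses are not given: they have to be found in the camera images.
- tube: Brass tube (head blank), 130 mm long, 19 mm across, about 56 g, lying on the board within 3 degrees of the line's direction, 50 to 85 mm to one side. Origin: mid-tube, on its axis, 9.5 mm above the green face. x runs along the tube; y, z turn as it rolls. Under a finger pressed on top it rolls at half the finger's speed, so the finger runs ahead: use repeated short strokes. It stops when let go.
- tube_end_a (a point): Centre of the tube's end face at its own +x end, 65 mm from the middle, on the axis.
- tube_end_b (a point): Centre of the tube's end face at its own -x end, 65 mm from the middle, on the axis.
- line (a point): Middle of the white layout line, at the height of the green linoleum face. The white line is 200 mm long and 4 mm wide and runs along this frame's x axis, with short cross ticks; y points across it, the way the tube has to roll (either sense); z is up.
- mark_board: Marking-out board fixed to the desk, 240 mm (its x) by 260 mm (its y), green linoleum face 18 mm above the desk; lips 8 mm wide stand 5 mm above the green face along its two y edges. Origin: centre of its underside, below the middle of the line; axes parallel to those of the line.
- gauge_disc: Round steel gauge disc, 40 mm across, 8 mm thick, lying on the board, on the other side of the line from the tube, its centre 50 to 85 mm from the line. Origin: centre of its underside. Not to be moved.
- whistle: Tarnished whistle lying on the desk along its own x axis, 291 mm long, 13 mm thick (17 mm wide at the dark green mouthpiece at its -x end). Origin on the underside, 146 mm from the mouthpiece end. Not to be moved.
- tube_cutter: Brass tube cutter lying on the desk, about 100 by 28 by 18 mm, knob at its +x end. Origin on the underside. Not to be moved.
- maple_plug: Cracked maple plug standing on the desk, 17 mm across, 32 mm tall. Origin: centre of its underside. Not to be moved.
- wax_jar: Amber wax jar on the desk, 52 mm across, 50 mm tall. Origin: centre of its underside. Not to be moved.
- flat_file: Flat file on the desk, 210 mm long, 20 mm wide, 16 mm thick, wooden handle at its -x end. Origin on the underside at the handle's ferrule. Not to be moved.
Things that resemble listed ones, but are neither listed nor needed, are in the scene too. Leave any red look-alike of the tube alone.

How it is judged:
By the outcome, as a careful person would: the job done as asked, in the order asked, and still so for the second after the job is handed in, with the robot touching nothing.
It also fails if it takes over 45 s, if anything falls off the work surface, if the arm or the gripper's body presses on something with over 40 N, if the wrist force passes 120 N, or if a joint passes its speed limit or range.

## Working session

There is one attempt and no reset: what is moved stays moved. The work goes in short steps, Python scripts to look and compute and a tool call to move; the robot and the scene stay as the last step left them, time stands still between calls to the robot, and variables do not carry over. Pictures are saved under pics/ and viewed, at most 10 in all, crops included, and the job is handed in when it is done.

Besides the shell and the picture viewer there is one more tool, called as name([rows], argument=value, ...), one row to a line, values as JSON. step_arm: Moves the arm, as the interface text tells. Its arguments: {"type":"object","properties":{"moves":{"type":"array","items":{"type":"array","items":{"type":"array","items":{"type":"number"}}}}},"required":["moves"]}

```bash
mkdir -p pics; python3 - <<'E'
from plant import ctrl, viewer
import cv2,numpy as np
o=ctrl.get_obs();print({k:np.round(v,3) for k,v in o.items()})
for n in("top","scene"):
    p,d=viewer.snapshot(n);cv2.imwrite(f"pics/{n}0.png",p);np.save(f"{n}0.npy",d)
    i=viewer.camera_info(n);print(n,i)
E
```

```text
{'clock': np.float64(0.0), 'joint_pos': array([ 8.6350e+01,  2.0590e+01,  6.3400e-01, -2.0000e-02, -7.0133e+01,
       -1.6508e+01]), 'qvel': array([ 0.087, -0.081, -0.018, -0.001, -0.015, -0.009]), 'tau': array([ 0.0000e+00, -5.8272e+01,  2.9307e+01,  6.9980e+00,  7.0000e-03,
       -0.0000e+00]), 'tool_pos': array([0.232, 0.633, 0.226]), 'orientation': array([ 1.7991e+02, -7.0000e-03, -2.0165e+01]), 'force': array([-0.083, -0.091, -0.371]), 'moment': array([ 0.   ,  0.   , -0.001]), 'gripper_force': np.float64(0.0), 'opening': np.float64(0.088)}
top {'camera_matrix': array([[621.44368329,   0.        , 316.36513909],
       [  0.        , 621.44368329, 235.38367758],
       [  0.        ,   0.        ,   1.        ]]), 'eye': array([ 0.33596361, -0.06191269,  1.21287232]), 'orientation': array([-1.67960150e+02, -8.14372421e-03, -9.13252805e+01])}
scene {'camera_matrix': array([[591.46899948,   0.        , 314.90949022],
       [  0.        , 591.46899948, 235.38830449],
       [  0.        ,   0.        ,   1.        ]]), 'eye': array([ 0.9918434 , -0.81861378,  0.71467652]), 'orientation': array([-126.74693249,    0.2215865 ,   27.42505806])}
```

View pics/top0.png

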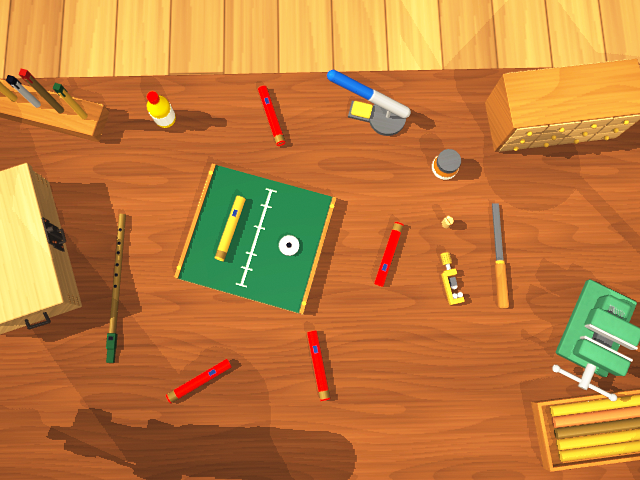

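View pics/scene0.png

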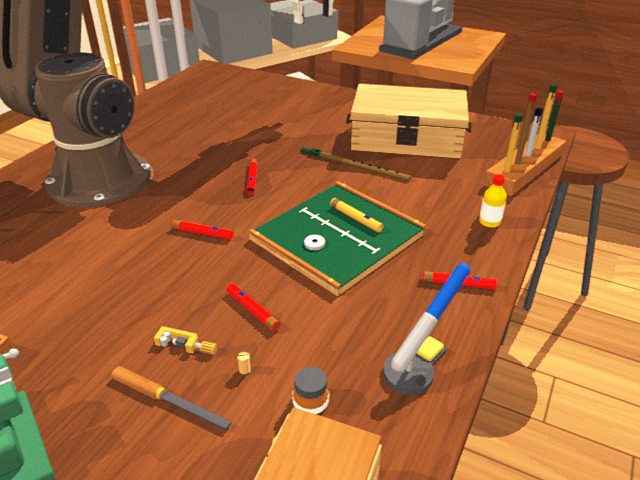

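Top view: the tube lies at about (230,228), left of the white line (271,190)–(241,286). The disc is at (289,245) on the other side, and all the red look-alikes are off the board.

```bash
cat > h.py <<'E'
from plant import ctrl, viewer
import cv2,numpy as np
from scipy.spatial.transform import Rotation as Rn
def ray(n,uv,z):
    i=viewer.camera_info(n);K=i["camera_matrix"];R=Rn.from_euler("xyz",i["orientation"],degrees=True).as_matrix()
    uv=np.atleast_2d(uv).astype(float);d=np.c_[uv,np.ones(len(uv))]@np.linalg.inv(K).T@R.T
    return i["eye"]+d*((z-i["eye"][2])/d[:,2])[:,None]
def blobs(m):
    c,_=cv2.findContours(m.astype(np.uint8),cv2.RETR_EXTERNAL,cv2.CHAIN_APPROX_NONE)
    return sorted(c,key=cv2.contourArea,reverse=True)
def axis(n,c,z,pts=None):
    # fit on filled blob: mid, direction, length, width (m)
    P=ray(n,c.reshape(-1,2),z)[:,:2]
    (cx,cy),(w,h),_=r=cv2.minAreaRect((P*1000).astype(np.float32))
    b=cv2.boxPoints(r);e=sorted([b[1]-b[0],b[2]-b[1]],key=np.linalg.norm)[1]
    e=e/np.linalg.norm(e);e=e*np.sign(e[0])
    return np.array([cx,cy]),np.degrees(np.arctan2(e[1],e[0])),max(w,h),min(w,h)
def measure(n):
    p,d=viewer.snapshot(n);hsv=cv2.cvtColor(p,cv2.COLOR_BGR2HSV);H,S,V=cv2.split(hsv)
    g=(H>60)&(H<90)&(S>120)
    board=np.zeros(H.shape,np.uint8)
    gc=[c for c in blobs(g)if cv2.contourArea(c)>3000]
    gc=gc[0]if n=="top" else min(gc,key=lambda c:abs(c.mean(0)-[340,235]).sum())
    cv2.drawContours(board,[cv2.convexHull(gc)],-1,1,-1);board=cv2.erode(board,np.ones((5,5)))>0
    t=board&(H>15)&(H<35)&(S>100)
    t=cv2.morphologyEx(t.astype(np.uint8),cv2.MORPH_CLOSE,np.ones((9,9)))
    w=board&(S<100)&(V>120)
    return p,blobs(t),blobs(w),gc
E
python3 - <<'E'
from h import *
for n in("top","scene"):
    p,t,w,gc=measure(n)
    print(n,"tube",axis(n,t[0],.0275))
    for c in w[:3]:print("white",cv2.contourArea(c),axis(n,c,.018),axis(n,c,.026))
    b=cv2.minAreaRect((ray(n,gc.reshape(-1,2),.018)[:,:2]*1000).astype(np.float32));print("green",b)
E
```

```text
top tube (array([608.49151611, 100.81062317]), np.float32(-18.835041), 133.69703674316406, 20.464113235473633)
white 324.0 (array([572.80627441, -12.92557716]), np.float32(88.67666), 41.212188720703125, 39.94020462036133) (array([571.22052002, -13.2535553 ]), np.float32(88.67662), 40.93626403808594, 39.67279815673828)
white 319.5 (array([591.38519287,  50.14809418]), np.float32(-17.120878), 202.39569091796875, 22.939374923706055) (array([589.67510986,  49.3978157 ]), np.float32(-17.120882), 201.0405731201172, 22.785785675048828)
white 0.0 (array([633.6953125,  93.0930481]), np.float32(88.678154), 1.9790666103363037, 0.0) (array([631.70196533,  92.05524445]), np.float32(88.67636), 1.9658260345458984, 0.0)
green ((591.16943359375, 51.07878875732422), (241.84205627441406, 238.43907165527344), 72.80352020263672)
scene tube (array([605.75622559,  99.34173584]), np.float32(-18.563795), 148.11241149902344, 30.91053581237793)
white 302.5 (array([589.29663086,  48.78358459]), np.float32(-17.359682), 205.8231658935547, 25.822324752807617) (array([593.91912842,  38.82317352]), np.float32(-17.359676), 203.45968627929688, 25.52581024169922)
white 259.5 (array([567.88024902,  -9.28445053]), np.float32(-62.857956), 48.037376403808594, 40.9819450378418) (array([572.74871826, -18.57804871]), np.float32(-62.85789), 47.48577117919922, 40.511348724365234)
white 0.0 (array([627.22937012, 109.8469162 ]), np.float32(nan), 0.0, 0.0) (array([631.41625977,  99.18531799]), np.float32(nan), 0.0, 0.0)
green ((591.3809204101562, 47.94969177246094), (238.21424865722656, 238.49488830566406), 72.67337036132812)h.py:16: RuntimeWarning: invalid value encountered in divide
  e=e/np.linalg.norm(e);e=e*np.sign(e[0])
```

step_arm([
  [[2.2, -4.3, 0, 0, 0], [2.2, -4.3, 0, 0, 0], [2.2, -4.3, 0, 0, 0], [2.2, -4.3, 0, 0, 0], [2.2, -4.3, 0, 0, 0], [2.2, -4.3, 0, 0, 0], [2.2, -4.3, 0, 0, 0], [2.2, -4.3, 0, 0.05, 0], [3, -2, 0, 0, 0], [3, -2, 0, 0, 0]],
])

```text
clock: 1.2
tool_pos: [0.4694, 0.2481, 0.2272]
orientation: [-179.9, -0.0, -17.3]
force: [-0.3, 2.1, 0.8]
opening: 0.0133
gripper_force: 0.0
```

```bash
python3 - <<'E'
from h import *
p,d=viewer.snapshot("wrist");cv2.imwrite("pics/w1.png",p)
o=ctrl.get_obs();print(o["tool_pos"],o["orientation"],o["opening"],o["force"])
E
```

```text
[0.4725174  0.24632212 0.22671508] [ 1.79974278e+02 -7.24870137e-02 -1.73504552e+01] 0.009326367549435296 [ 5.49030588 -0.75602466  1.14862845]
```

View pics/w1.png

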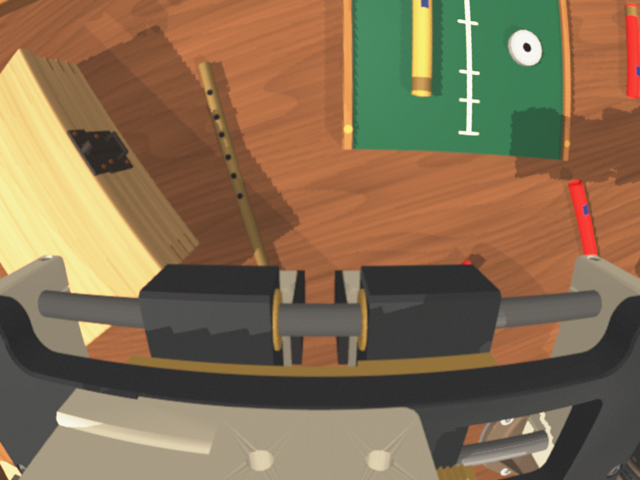

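The wrist view shows the chest clear to the left. The tube is at (422,50), parallel to the line at x≈468. The fingertips are closing with thin pads along the roll direction, so I'll use short strokes. Next I move above the tube.

step_arm([
  [[2.74, -2.84, 0, 0, 0], [2.74, -2.84, 0, 0, 0], [2.74, -2.84, 0, 0, 0], [2.74, -2.84, 0, 0, 0], [2.74, -2.84, 0, 0, 0], [0, 0, -5, 0, 0], [0, 0, -5, 0, 0], [0, 0, -5, 0, 0], [0, 0, 0, 0, 0], [0, 0, 0, 0, 0]],
])

```text
clock: 2.25
tool_pos: [0.6058, 0.1075, 0.0769]
orientation: [179.9, 0.0, -17.3]
force: [1.1, 0.4, 1.1]
opening: 0.0006
gripper_force: 0.0
```

```bash
python3 - <<'E'
from h import *
o=ctrl.get_obs();print(o["tool_pos"],o["orientation"],o["opening"],o["force"])
p,d=viewer.snapshot("scene");cv2.imwrite("pics/s2.png",cv2.resize(p[150:330,220:460],None,fx=3,fy=3))
o=ctrl.get_obs();print(o["tool_pos"],o["orientation"],o["opening"],o["force"])
E
```

```text
[0.60580029 0.10751006 0.07693689] [ 1.79899446e+02  4.03537400e-02 -1.72525407e+01] 0.0006494098562486672 [1.11617782 0.39736157 1.13812446]
[0.60708155 0.10816816 0.078747  ] [-1.79952534e+02 -1.21275113e-01 -1.72382989e+01] 0.0006153700999899936 [ 0.74875134 -0.59903947  0.34433565]
```

View pics/s2.png

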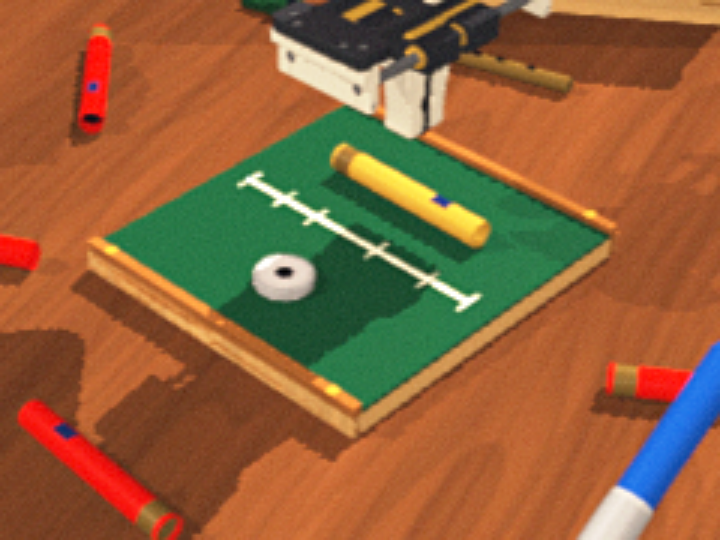

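The scene view shows the shut fingers above the far end of the tube, with the board, tube and disc clear. The fingers are solid down to the tips. Now I descend gently to touch.

step_arm([
  [[0.43, -0.13, -1.5, 0, 0], [0, 0, -1.5, 0, 0], [0, 0, -0.8, 0, 0], [0, 0, 0, 0, 0], [0, 0, -0.1, 0, 0], [0, 0, -0.1, 0, 0], [0, 0, 0, 0, 0]],
])

```text
clock: 3.0
tool_pos: [0.6103, 0.1065, 0.0372]
orientation: [-180.0, -0.0, -17.3]
force: [-0.3, 0.0, -0.5]
opening: 0.0003
gripper_force: 0.0
```

step_arm([
  [[0, 0, -0.05, 0, 0], [0, 0, -0.05, 0, 0], [0, 0, 0, 0, 0]],
])

```text
clock: 3.3
tool_pos: [0.6103, 0.1066, 0.0367]
orientation: [-180.0, -0.1, -17.3]
force: [-2.6, 0.2, 7.6]
opening: 0.0005
gripper_force: 3.4
```

step_arm([
  [[-0.09, -0.29, 0, 0, 0], [-0.09, -0.29, 0, 0, 0], [-0.18, -0.57, 0, 0, 0], [-0.18, -0.57, 0, 0, 0], [-0.09, -0.29, 0, 0, 0], [-0.09, -0.29, 0, 0, 0], [0, 0, 0, 0, 0]],
])

```text
clock: 4.0
tool_pos: [0.6026, 0.0831, 0.0367]
orientation: [-180.0, -0.0, -17.3]
force: [-4.5, -0.7, 8.9]
opening: 0.0003
gripper_force: 4.6
```

step_arm([
  [[0, 0, 0.2, 0, 0], [0, 0, 0.8, 0, 0], [0.43, 1.38, 0, 0, 0], [0, 0, 0, 0, 0]],
])

```text
clock: 4.4
tool_pos: [0.6082, 0.0987, 0.0462]
orientation: [-179.9, -0.1, -17.2]
force: [-0.3, -0.5, -0.1]
opening: 0.0002
gripper_force: 0.0
```

```bash
cat >> h.py <<'E'
def report(n="scene"):
    p,t,w,gc=measure(n)
    print([cv2.contourArea(c) for c in t[:3]],"tube",axis(n,t[0],.0275))
    return p
E
python3 - <<'E'
from h import *
o=ctrl.get_obs();print(o["tool_pos"])
p=report("top");cv2.imwrite("pics/t3.png",cv2.resize(p[130:330,150:370],None,fx=2.5,fy=2.5));report("scene")
E
```

```text
[0.60824173 0.09874856 0.04618671]
[263.5, 80.0, 15.5] tube (array([582.27642822,  96.68223572]), np.float32(-18.88159), 88.11131286621094, 20.242517471313477)
[519.5] tube (array([600.97406006,  87.8084259 ]), np.float32(-18.916534), 150.4283447265625, 30.554048538208008)
```

View pics/t3.png

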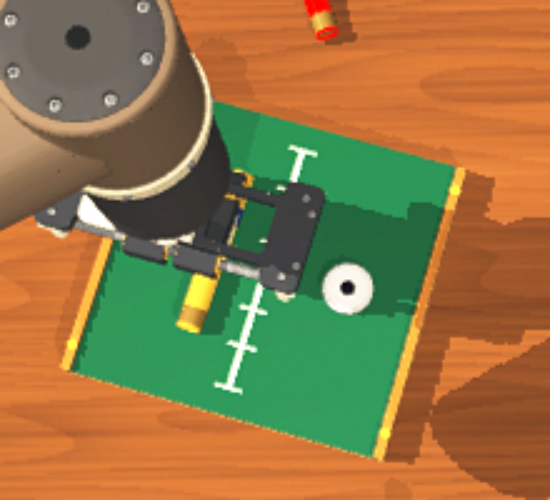

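The tube rolled about 12 mm without turning. It shows in the crop below the hand at (200,300), still left of the line. Next stroke is longer, with a small twist to correct the angle.

step_arm([
  [[-0.03, -0.1, -0.7, 0, 0], [0, 0, -0.3, 0, 0], [0, 0, 0, 0, 0], [-0.1, -0.33, 0, 0.008, 0], [-0.2, -0.65, 0, 0.014, 0], [-0.2, -0.65, 0, 0.014, 0], [-0.2, -0.65, 0, 0.014, 0], [-0.2, -0.65, 0, 0.008, 0], [-0.1, -0.33, 0, 0, 0], [0, 0, 0, 0, 0]],
])

```text
clock: 5.5
tool_pos: [0.5967, 0.0631, 0.036]
orientation: [-180.0, -0.0, -14.0]
force: [-1.6, 1.2, 6.8]
opening: 0.0003
gripper_force: 3.5
```

step_arm([
  [[0, 0, 0.2, 0, 0], [0, 0, 0.8, 0, 0], [0.5, 1.62, 0, -0.058, 0], [0, 0, 0, 0, 0]],
])

```text
clock: 5.9
tool_pos: [0.6025, 0.0807, 0.0459]
orientation: [-180.0, -0.0, -17.3]
force: [0.4, -0.4, -0.6]
opening: 0.0
gripper_force: 0.0
```

```bash
python3 - <<'E'
from h import *
o=ctrl.get_obs();print(o["tool_pos"])
p=report("scene");cv2.imwrite("pics/s4.png",cv2.resize(p[150:330,220:460],None,fx=3,fy=3))
E
```

```text
[0.60249883 0.08074466 0.04594661]
[509.0] tube (array([596.53857422,  70.74253845]), np.float32(-18.681488), 148.85763549804688, 30.016862869262695)
```

View pics/s4.png

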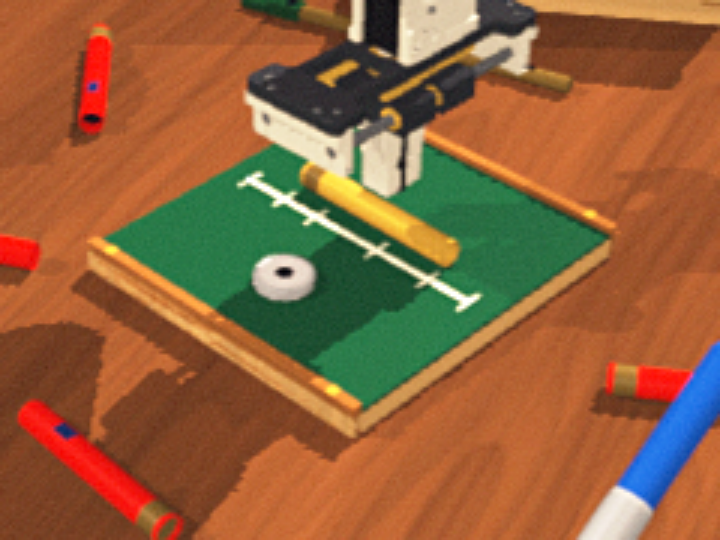

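The tube has rolled 30 mm in total and is still parallel at (380,215), about 24 mm short of the line. I'll do another stroke, then clear the view for an accurate measurement.

step_arm([
  [[-0.03, -0.08, -0.7, 0, 0], [0, 0, -0.3, 0, 0], [0, 0, 0, 0, 0], [-0.1, -0.33, 0, 0, 0], [-0.2, -0.65, 0, 0, 0], [-0.2, -0.65, 0, 0, 0], [-0.2, -0.65, 0, 0, 0], [-0.2, -0.65, 0, 0, 0], [-0.1, -0.33, 0, 0, 0], [0, 0, 0, 0, 0]],
])

```text
clock: 6.95
tool_pos: [0.5911, 0.0455, 0.036]
orientation: [180.0, -0.0, -17.3]
force: [-2.0, 0.6, 7.9]
opening: 0.0008
gripper_force: 3.7
```

step_arm([
  [[0, 0, 0.2, 0, 0], [0, 0, 0.8, 0, 0], [0, 0, 3, 0, 0], [0, 5, 0, 0, 0], [0, 5, 0, 0, 0], [-2, 4.5, 0, 0, 0], [-2, 4.5, 0, 0, 0], [-2, 4.5, 0, 0, 0], [-2, 4.5, 0, 0, 0], [0, 0, 0, 0, 0]],
])

```text
clock: 7.95
tool_pos: [0.5097, 0.3312, 0.0759]
orientation: [-179.9, -0.0, -17.0]
force: [-0.2, -0.3, -1.2]
opening: 0.0004
gripper_force: 0.0
```

```bash
cat >> h.py <<'E'
def fit(n):
    p,t,w,gc=measure(n)
    for k,cs,z in(("tube",t,.0275),("white",w,.018)):
        for c in cs[:2]:
            m=np.zeros(p.shape[:2],np.uint8);cv2.drawContours(m,[c],-1,1,-1);ys,xs=m.nonzero()
            if len(xs)<40: continue
            P=ray(n,np.c_[xs,ys],z)[:,:2]*1000
            vx,vy,_,_=cv2.fitLine(P.astype(np.float32),cv2.DIST_HUBER,0,.01,.01).ravel();s=np.sign(vx)
            print(n,k,len(xs),"rectmid",axis(n,c,z)[0],"mean",P.mean(0),"ang",np.degrees(np.arctan2(vy*s,vx*s)),axis(n,c,z)[2:])
    return p
E
python3 - <<'E'
from h import *
print(ctrl.get_obs()["tool_pos"])
p=fit("top");fit("scene");cv2.imwrite("pics/t5.png",cv2.resize(p[130:330,150:370],None,fx=2.5,fy=2.5))
E
```

```text
[0.50972052 0.33122142 0.07586246]
top tube 682 rectmid [593.11712646  55.81556702] mean [592.1122841  55.9787239] ang -18.781536 (133.968994140625, 20.300569534301758)
top white 357 rectmid [572.80627441 -12.92556953] mean [572.84478617 -13.00839848] ang 20.373177 (41.21223831176758, 39.940216064453125)
top white 104 rectmid [517.19342041  73.35102844] mean [512.73712471  74.20303792] ang -21.83024 (46.665748596191406, 22.817138671875)
scene tube 597 rectmid [589.41625977  55.23958588] mean [592.42932424  54.0161416 ] ang -20.759733 (149.30392456054688, 28.945053100585938)
scene white 288 rectmid [567.88024902  -9.28445053] mean [567.80043964 -10.05347772] ang -64.5764 (48.037376403808594, 40.9819450378418)
scene white 247 rectmid [590.61968994  49.0351944 ] mean [598.16226263  44.93120097] ang -17.220564 (203.45001220703125, 24.84086036682129)
```

View pics/t5.png

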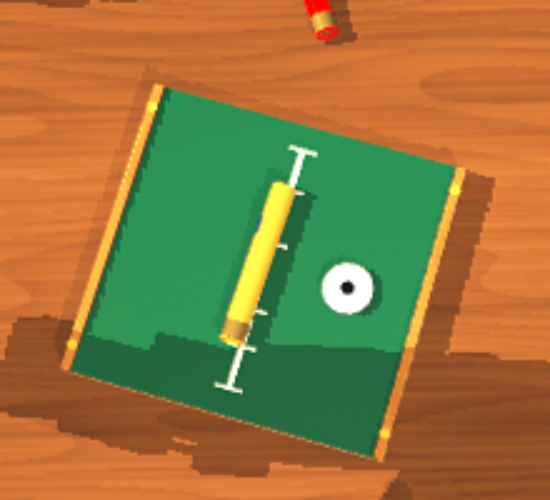

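Measured from the clear view: tube mid (592.6, 55.9) mm, about 6 mm short of the line, and about 1.6° off its direction. The disc hasn't moved. The twist at mid-tube had no effect because the tube's whole length resists it. I'll try pivoting it by pressing on top of its near end, then finish the roll.

step_arm([
  [[0.43, -4.29, 0, 0, 0], [0.43, -4.29, 0, 0, 0], [0.43, -4.29, 0, 0, 0], [0.43, -4.29, 0, 0, 0], [0.43, -4.29, 0, 0, 0], [0.43, -4.29, 0, 0, 0], [0, 0, -3, 0, 0], [0, 0, -0.5, 0, 0], [0, 0, -0.3, 0, 0], [0, 0, 0, 0, 0]],
])

```text
clock: 9.05
tool_pos: [0.5373, 0.0691, 0.0378]
orientation: [180.0, 0.0, -17.3]
force: [0.4, -0.1, 0.5]
opening: 0.0006
gripper_force: 0.0
```

step_arm([
  [[0, 0, -0.15, 0, 0], [0, 0, -0.1, 0, 0], [0, 0, 0, 0, 0]],
])

```text
clock: 9.35
tool_pos: [0.538, 0.07, 0.0368]
orientation: [-179.9, -0.1, -17.2]
force: [-2.6, -0.5, 10.8]
opening: 0.0007
gripper_force: 5.2
```

step_arm([
  [[0, 0, -0.05, 0, 0], [0, 0, 0, 0.02, 0], [0, 0, 0, 0.02, 0], [0, 0, 0, 0.02, 0], [0, 0, 0, 0, 0], [0, 0, 0.2, 0, 0], [0, 0, 1, 0, 0], [0, 0, 3, -0.06, 0]],
])

```text
clock: 10.15
tool_pos: [0.5354, 0.0687, 0.0754]
orientation: [179.8, 0.2, -17.3]
force: [0.3, 0.4, -0.8]
opening: 0.001
gripper_force: 0.0
```

```bash
python3 - <<'E'
from h import *
print(ctrl.get_obs()["tool_pos"])
fit("scene")
E
```

```text
[0.53539057 0.06865938 0.07539353]
scene tube 590 rectmid [589.66015625  55.92346954] mean [592.9272872   54.83509053] ang -20.38508 (149.204833984375, 29.116233825683594)
scene white 275 rectmid [568.66217041 -10.73983383] mean [568.58023784 -10.93405891] ang -74.11337 (44.733741760253906, 40.91822814941406)
scene white 298 rectmid [589.2074585  48.4754715] mean [591.3787495   47.10605015] ang -17.2182 (205.810546875, 24.852371215820312)
```

The end pivot works: about +0.4° and no roll. I'll repeat it closer to the end with a larger turn.

step_arm([
  [[-0.2, 0.35, -3, 0, 0], [0, 0, -0.7, 0, 0], [0, 0, -0.35, 0, 0], [0, 0, -0.2, 0, 0], [0, 0, 0, 0.04, 0], [0, 0, 0, 0.06, 0], [0, 0, 0, 0.06, 0], [0, 0, 0, 0.06, 0], [0, 0, 0, 0.03, 0], [0, 0, 0, 0, 0]],
])

```text
clock: 11.2
tool_pos: [0.537, 0.073, 0.0367]
orientation: [-180.0, -0.2, -2.8]
force: [-3.5, 0.7, 17.2]
opening: 0.0005
gripper_force: 8.6
```

step_arm([
  [[0, 0, 0.2, 0, 0], [0, 0, 1, 0, 0], [0, 0, 3, -0.1, 0], [0, 5, 0, -0.1, 0], [0, 5, 0, -0.05, 0], [-0.5, 4.9, 0, 0, 0], [-0.5, 4.9, 0, 0, 0], [-0.5, 4.9, 0, 0, 0], [0, 0, 0, 0, 0]],
])

```text
clock: 12.1
tool_pos: [0.5202, 0.3249, 0.0768]
orientation: [-179.9, -0.1, -17.0]
force: [-0.7, -0.2, -0.1]
opening: 0.0002
gripper_force: 0.0
```

```bash
python3 - <<'E'
from h import *
print(ctrl.get_obs()["tool_pos"])
p=fit("top");fit("scene");cv2.imwrite("pics/t6.png",cv2.resize(p[130:330,150:370],None,fx=2.5,fy=2.5))
E
```

```text
[0.52017454 0.32493924 0.07677018]
top tube 681 rectmid [593.38195801  58.00601959] mean [592.950419    58.19429437] ang -18.83334 (133.99217224121094, 20.192020416259766)
top white 357 rectmid [572.80627441 -12.92556953] mean [572.84478617 -13.00839848] ang 20.373177 (41.21223831176758, 39.940216064453125)
top white 190 rectmid [555.27557373  59.71361923] mean [539.45877545  64.79928942] ang -18.798721 (127.56649017333984, 22.817138671875)
scene tube 597 rectmid [590.02490234  56.98907471] mean [592.38473653  56.21332279] ang -20.33537 (149.32077026367188, 29.7962703704834)
scene white 288 rectmid [567.88024902  -9.28445053] mean [567.87393476 -10.15383858] ang -64.27107 (48.037376403808594, 40.9819450378418)
scene white 290 rectmid [590.61968994  49.0351944 ] mean [598.83805004  45.02822542] ang -17.174543 (203.45001220703125, 24.84086036682129)
```

The disc is unchanged. The tube was rolled back about 2 mm with no lasting turn. The 1.6° residual is only ±1.9 mm at the ends, well within the tube's 7.5 mm cover margin, so I'll finish with a centring roll of about 8 mm (16 mm of finger travel).

step_arm([
  [[1.24, -4.38, 0, 0, 0], [1.24, -4.38, 0, 0, 0], [1.24, -4.38, 0, 0, 0], [1.24, -4.38, 0, 0, 0], [1.24, -4.38, 0, 0, 0], [1.24, -4.38, 0, 0, 0], [0, 0, -3, 0, 0], [0, 0, -0.6, 0, 0], [0, 0, -0.3, 0, 0], [0, 0, -0.15, 0, 0]],
])

```text
clock: 13.2
tool_pos: [0.5938, 0.0567, 0.037]
orientation: [179.9, 0.1, -17.2]
force: [-8.0, 2.2, 18.3]
opening: 0.0005
gripper_force: 8.9
```

step_arm([
  [[0, 0, 0, 0, 0], [-0.08, -0.26, 0, 0, 0], [-0.16, -0.5, 0, 0, 0], [-0.16, -0.5, 0, 0, 0], [-0.08, -0.26, 0, 0, 0], [0, 0, 0, 0, 0]],
])

```text
clock: 13.8
tool_pos: [0.5899, 0.0415, 0.0363]
orientation: [-180.0, -0.0, -17.3]
force: [-2.1, 0.1, 5.9]
opening: 0.0002
gripper_force: 2.9
```

step_arm([
  [[0, 0, 0.2, 0, 0], [0, 0, 1, 0, 0], [0, 0, 3, 0, 0], [0, 5, 0, 0, 0], [0, 5, 0, 0, 0], [-2, 4.5, 0, 0, 0], [-2, 4.5, 0, 0, 0], [-2, 4.5, 0, 0, 0], [-2, 4.5, 0, 0, 0], [0, 0, 0, 0, 0]],
])

```text
clock: 14.8
tool_pos: [0.5084, 0.3268, 0.0784]
orientation: [-179.9, -0.1, -17.0]
force: [-0.0, -0.7, 0.1]
opening: 0.0004
gripper_force: 0.0
```

```bash
python3 - <<'E'
from h import *
print(ctrl.get_obs()["tool_pos"])
p=fit("top");fit("scene");cv2.imwrite("pics/t7.png",cv2.resize(p[170:310,190:320],None,fx=4,fy=4))
E
```

```text
[0.50837616 0.32675828 0.078374  ]
top tube 675 rectmid [592.63647461  51.67511368] mean [591.32802052  51.94714849] ang -18.311146 (133.3914337158203, 20.14458656311035)
top white 357 rectmid [572.80627441 -12.92556953] mean [572.84478617 -13.00839848] ang 20.373177 (41.21223831176758, 39.940216064453125)
top white 98 rectmid [513.40783691  74.78672791] mean [511.46552864  74.87912116] ang -20.348967 (38.59822082519531, 22.81443977355957)
scene tube 614 rectmid [588.82098389  50.6328125 ] mean [591.45208576  49.633068  ] ang -20.672293 (148.95443725585938, 29.676498413085938)
scene white 287 rectmid [567.88024902  -9.28445053] mean [567.79353986 -10.14064067] ang -61.729763 (48.037376403808594, 40.9819450378418)
scene white 89 rectmid [668.8949585   23.63269806] mean [670.78962449  23.66562448] ang -18.033972 (38.872718811035156, 24.85746192932129)
```

View pics/t7.png

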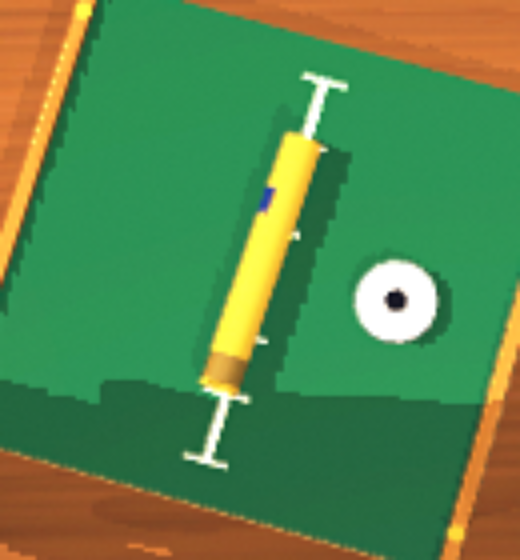

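The tube now lies on the line: it emerges at both ends, at (309,135) and (225,395). By measurement it is still about 1.8 mm short, so one last short stroke.

step_arm([
  [[1.4, -4.55, 0, 0, 0], [1.4, -4.55, 0, 0, 0], [1.4, -4.55, 0, 0, 0], [1.4, -4.55, 0, 0, 0], [1.4, -4.55, 0, 0, 0], [1.4, -4.55, 0, 0, 0], [0, 0, -3, 0, 0], [0, 0, -0.6, 0, 0], [0, 0, -0.3, 0, 0], [0, 0, 0, 0, 0]],
])

```text
clock: 15.9
tool_pos: [0.5938, 0.0487, 0.0388]
orientation: [180.0, 0.0, -17.3]
force: [0.0, -0.4, 0.1]
opening: 0.0005
gripper_force: 0.0
```

step_arm([
  [[0, 0, -0.2, 0, 0], [0, 0, -0.07, 0, 0], [0, 0, 0, 0, 0], [-0.06, -0.19, 0, 0, 0], [-0.06, -0.19, 0, 0, 0], [0, 0, 0, 0, 0], [0, 0, 0, 0, 0]],
])

```text
clock: 16.6
tool_pos: [0.5931, 0.0454, 0.0372]
orientation: [-180.0, -0.1, -17.2]
force: [-1.9, -0.1, 7.5]
opening: -0.0
gripper_force: 3.0
```

step_arm([
  [[0, 0, 0.2, 0, 0], [0, 0, 1, 0, 0], [0, 0, 3, 0, 0], [0, 5, 0, 0, 0], [0, 5, 0, 0, 0], [-2, 4.5, 0, 0, 0], [-2, 4.5, 0, 0, 0], [-2, 4.5, 0, 0, 0], [-2, 4.5, 0, 0, 0], [0, 0, 0, 0, 0]],
])

```text
clock: 17.6
tool_pos: [0.511, 0.3301, 0.0789]
orientation: [-179.9, -0.1, -17.0]
force: [0.4, -0.8, 0.7]
opening: 0.0005
gripper_force: 0.0
```

```bash
python3 - <<'E'
from h import *
print(ctrl.get_obs()["tool_pos"])
p=fit("top");fit("scene");cv2.imwrite("pics/t8.png",cv2.resize(p[170:310,190:320],None,fx=4,fy=4));cv2.imwrite("pics/t8full.png",p)
E
```

```text
[0.51098524 0.33005779 0.07893354]
top tube 673 rectmid [591.65911865  49.71123123] mean [590.14949148  50.03271456] ang -18.782066 (133.97894287109375, 20.092130661010742)
top white 357 rectmid [572.80627441 -12.92556953] mean [572.84478617 -13.00839848] ang 20.373177 (41.21223831176758, 39.940216064453125)
top white 95 rectmid [513.40783691  74.78672791] mean [510.88914494  75.04448778] ang -21.023705 (38.59822082519531, 22.81443977355957)
scene tube 606 rectmid [587.85626221  48.6071701 ] mean [590.50273368  47.4013176 ] ang -20.59816 (148.4989471435547, 29.674121856689453)
scene white 288 rectmid [567.88024902  -9.28445053] mean [567.87393476 -10.15383858] ang -64.27107 (48.037376403808594, 40.9819450378418)
scene white 94 rectmid [668.89501953  23.63274002] mean [670.29193475  23.77943565] ang -18.40062 (38.87273025512695, 24.85745620727539)
```

View pics/t8full.png

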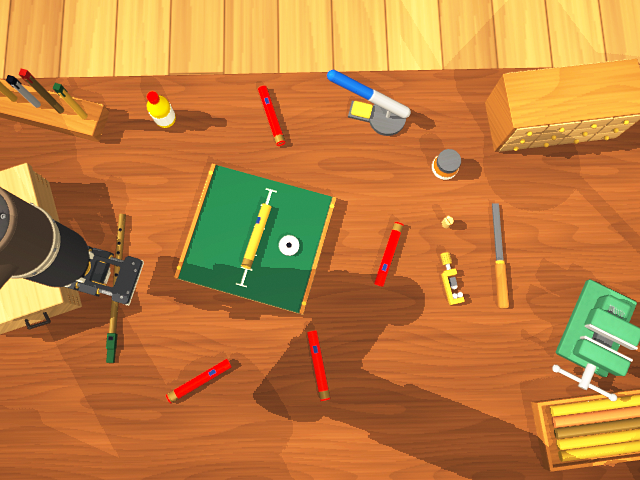

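The tube lies over the line at (257,235) with white showing past both ends. It is centred to about 0.3 mm, nothing else has moved, and the hand is clear.

```bash
python3 -c "
from plant import close_job
print(close_job())"
```

```text
the job is handed in; nothing more can be done
None
```

The brass tube lies still over the white line, covering it from one end of the tube to the other: its middle is about 0.3 mm from the line by the top camera, and it is still about 1.5° off the line's direction (under 2 mm at the ends) after my tries to turn it straight failed; nothing else was seen to move, the hand is clear, and the job is handed in at about 18 s.

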